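# Knock a stuck setting die out of its slanted holder

### The arm

A 7-joint arm with a two-finger parallel gripper is mounted at the origin on the work surface. World frame = base frame: x ahead of the robot, y to its left, z up, the work surface at z = 0. Lengths are in m, angles in rad, forces in N, time in s.
With the tool pointing down it reaches from about 0.425 to 0.95 m from the base axis. Payload 4.7 kg.
Tool frame: the origin (TCP) lies on the centre line of the jaws, within the pads' length; the fingertips stand robot.nose_length ahead of it and the grasp point (between the pads) lies 8 mm behind it (robot.nose_length is the distance from the TCP to the fingertips, in m); z points along the fingers, y is the line along which they close (so a half turn about z gives the same grasp; the last joint's range is limited). The gripper opens to 85 mm and grips with 20 to 120 N. Pads are 22 mm wide; open, the fingers measure 114 mm over their backs; the gripper's body (76 mm by 85 mm) begins 54 mm behind the grasp point. The pads swing forward as they close: fully open they stand 13 mm farther back than shut.
Start: joints at [1.262, 0.469, -0.049, 1.532, 0.024, 1.141, -0.082], TCP at [0.186, -0.649, 0.209] pointing down, gripper open.
Joint ranges: [-2.59, 2.59], [-0.33, 1.99], [-1.39, 1.29], [0.1, 2.45], [-1.04, 4.18], [0.21, 1.99], [-2.66, 2.66]. Speed limits (rad/s): [2.57, 2.57, 3.14, 3.14, 3.14, 3.14, 3.14].

### API

Orientations are given as [roll, pitch, yaw] about the fixed x, y, z axes, in that order (R = Rz(yaw) Ry(pitch) Rx(roll)).
In Python, from plant import robot gives the robot as it stands. Calls block until the motion is done:
- robot.goto(position, orientation): joint-space move of the TCP to a pose.
- robot.move_straight(position, vel=0.15, attitude=None, contact_N=None): straight line of the TCP; attitude=None keeps the orientation; vel is the mean speed in m/s. With contact_N (N) it stops when the force on the tool has changed by that much, and returns True; else False.
- robot.move_joints(angles): joint-space move.
- robot.grip(opening, strength=None): opening from 0.0 (shut) to 1.0 (fully open); strength is the grip in N (None keeps the last); returns when the fingers have stopped.
- robot.sleep(seconds).
- robot.inverse_kinematics(position, orientation): joint angles nearest the present ones, or None.
- robot.sense(): the state.
- robot.grab_frame(name): name is "scene" or "side" or "wrist"; returns a dict with "image" (400x640x3 uint8, red, green, blue), "range_z" (400x640 float32, m along the optical axis (not along the pixel's ray), 0 where there is no reading), "fx", "fy", "cx", "cy" (pixels), "dist_coeffs" ([k1, k2, p1, p2, k3] as OpenCV has them; the pictures are not rectified), "R" (3x3) and "t" (3): a world point X has camera coordinates R X + t. Camera axes: x right, y down, z forward; pixel columns grow to the right and rows downward; lengths in m; the calibration is good to about 2 mm. A picture is of the moment at which its call begins.
A pose or a line that the arm cannot do raises robot.IKError and nothing moves.
- robot.close_job(): hands the job in; it is judged then, once.
The state is a dict: "t": time; "joint_pos": joint angles; "joint_velocities": joint speeds; "effort": joint torques, N m; "tcp_pos": TCP position; "tcp_rot": TCP orientation; "wrist_force": force on the tool from outside, world axes, zero at the start; "torque": the same for the moment, N m; "opening": opening from 0.0 (shut) to 1.0 (fully open); "gripper_force": force on a finger pad.
Only numpy, scipy, OpenCV 4.12 (cv2) and the standard library are available. Lean on these libraries where they do the work, as an engineer would, in place of code of your own. Each camera call takes 0.05 s, during which the arm holds its last target. There are 200 camera calls.

### The job

The rivet-setting die is stuck in the slanted head of the die stand: slide the retaining bolt out from under it until the bolt is fully home in its outer keeper, then take the drift (the tallest of the three tools) from the rack and push the die out from behind, through the access hole in the head's upper face, so that it drops into the catch tray. Draw the drift out, stand it back in the empty rack hole and leave the bolt in the outer keeper; do not disturb the other tools and things on the bench.

Things in the scene. Friction and masses are not known exactly. Their poses are not given: they have to be found in the camera images.
- stand: Dark steel die stand fixed to the bench. Origin on the bench under the centre of the slanted head's lower face; +x is the side the die drops towards (away from the robot at yaw 0), +y the bolt's side, z up. Base plate x -55..110, y -110..190 mm, 8 mm thick. Two upright cheeks carry the head: outer faces y = +-53 mm, x -51..47 mm. Highest point of head and cheeks: 138 mm.
- head: Steel block 80 x 90 x 36 mm fixed aslant on the stand. Origin: centre of its lower face, 85 mm above the stand's origin. Its +z is the axis of pocket and hole, pointing up, leaning 35 degrees from vertical towards the stand's -x (robot side); its y is the stand's y. Pocket: 25.6 mm wide, 24 mm deep from the lower face; then a 16 mm access hole through the last 12 mm. The drift goes in along -z.
- tray_floor (a point): Centre of the cork floor (10 mm above the bench) of the open catch tray, part of the stand, under and in front of the head. Inside it spans x -47..104, y +-45 mm in the stand's frame; rim 38 mm high in front (+x) and at the sides, 28 mm at the back.
- bolt_knob (a point): Grip point of the bolt's upright knob: round, 14 mm wide from 14 mm below to 14 mm above the point (top: 16 mm above); below it a 10 mm neck down to the 10 mm bolt bar, axis 40 mm below the point. With the bolt at 0 it is at (5, 95, 118 mm) in the stand's frame. Beside it: cheek at y 53 mm (130 mm high), track bracket to y 67 mm (81 mm high), keeper at y 167-181 mm (91 mm high).
- access_hole (a point): Centre of the 16 mm access hole in the head's upper face, at (0, 0, 36 mm) in the head's frame (about 114 mm above the bench).
- die: The stuck die: steel cylinder 24 mm across and long, grooved round its middle, about 80 g. Origin: centre of its lower face; z along its axis. It starts filling the pocket, lower face flush with the head's, upper face 12 mm down the access hole. Spring plungers grip it: 5 to 15 N moves it; it drops once pushed 9 to 26 mm. The bolt, while under it, stops it.
- bolt (a joint): Travel of the retaining bolt along the stand's +y, in m: 0 = across the pocket's mouth, 0.045 = drawn fully out, its tail in the outer keeper (end stop). It starts at 0 to 0.008, slides with about 2.5 N of friction and stays where it is left.
- rack: Wooden tool rack fixed to the bench, 230 x 66 x 66 mm, origin at the centre of its underside, long side along its x. Three vertical through holes 24 mm across at x = -70, 0, +70 mm, y = 0, each with one tool standing in it; which tool is in which hole varies.
- drift: The drift, steel, 140 g, 116 mm long: shank 9 mm thick and 60 mm long, collar 36 mm across and 6 mm thick, then a round handle 18 mm across and 50 mm long. Origin: tip of the shank; z along it to the handle. It stands in the rack, shank down, collar on the rack's top (origin 6 mm above the bench).
- drift_tip (a point): The tip of the drift's shank (its origin).
- wide_punch: Bystander in the rack: collar like the drift's, but a fat handle 30 mm across and 36 mm high above it; its hidden shank is 19 mm thick and does not fit the access hole. Leave it.
- stub_punch: Bystander in the rack: collar like the drift's, but a short handle, 18 mm across and only 22 mm high; its hidden shank is only 22 mm long. Leave it.
- hammer: Bystander: hammer lying on the bench.
- rivet_jar: Bystander: glass jar 60 mm across, 75 mm high.
- wax_tin: Bystander: metal tin 72 mm across, 45 mm high.
- pot: Bystander: white cup 72 mm across, 85 mm high.
- buckle: Bystander: square brass buckle frame 50 mm wide, 5 mm thick.
There are look-alikes about, which are no part of the job. What is shaped like the drift but orange or red is not meant.

How it is judged:
On the way, in this order (a step that is already met when the one before it is completed fails the run):
1. the bolt is drawn out from under the die, home in the outer keeper (value of joint bolt above 0.04 m), for 0.2 s.
2. the die has been pushed out of the head by the drift, whose shank is still through the access hole (x of drift_tip in the frame of head between -0.012 and 0.012 m and y of drift_tip in the frame of head between -0.012 and 0.012 m and z of drift_tip in the frame of head below 0.022 m and z of die in the frame of head below -0.018 m), for 0.1 s.
At the end, for the whole second after the job is handed in: Bolt drawn out at least 38 mm; die at rest in the catch tray; drift at rest in a rack hole, upright within 0.15 rad, its collar on the rack's top (at most 8 mm above it); no bystander moved more than 30 mm (value of joint bolt above 0.038 m and x of die in the frame of stand between -0.055 and 0.11 m and y of die in the frame of stand between -0.052 and 0.052 m and z of die in the frame of stand below 0.045 m and linear speed of each of die, drift below 0.03 m/s and x of drift in the frame of rack between -0.1 and 0.1 m and y of drift in the frame of rack between -0.012 and 0.012 m and z of drift in the frame of rack between -0.004 and 0.014 m and angle between drift's own z axis and vertical below 0.15 rad); the robot touches nothing.
It fails at once if a bystander (other rack tools, hammer, jar, tin, cup, buckle) is moved more than 30 mm (distance of any of wide_punch, stub_punch, hammer, rivet_jar, wax_tin, pot, buckle from where it was at the start of the episode above 0.03 m).
It also fails if it takes over 58 s, if anything falls off the work surface, if the arm or the gripper's body presses on something with over 40 N, if the wrist force passes 120 N, or if a joint passes its speed limit or range.

## Working session

There is one attempt and no reset: what is moved stays moved. The work goes in short steps, each a Python script; the robot and the scene stay as the last script left them, time stands still between calls to the robot, and variables do not carry over. Pictures are saved under pics/ and viewed, at most 10 in all, crops included, and the job is handed in when it is done.

```bash
ls; mkdir -p pics; python3 - <<'E'
from plant import robot
import cv2,numpy as np,pickle
fs={}
for n in("scene","side","wrist"):
    f=robot.grab_frame(n);fs[n]=f
    cv2.imwrite(f"pics/{n}0.png",f["image"][:,:,::-1]);print(n,f["fx"],f["dist_coeffs"],(-f["R"].T@f["t"]).round(3))
pickle.dump(fs,open("f0.pkl","wb"))
s=robot.sense();print(s["t"],s["tcp_rot"],robot.nose_length,s["opening"])
E
```

```text
pics
scene 448.97456932247746 [0.04134865 0.         0.         0.         0.        ] [ 1.212 -0.621  0.802]
side 429.9359211327755 [-0.10226131  0.          0.          0.          0.        ] [0.461 0.945 0.657]
wrist 287.565522298629 [-0.02487869  0.          0.          0.          0.        ] [ 0.253 -0.629  0.373]
0.15 [-3.14010865e+00  4.75150802e-05  2.79801884e-01] 0.011 1.001186931523952
```

View pics/scene0.png

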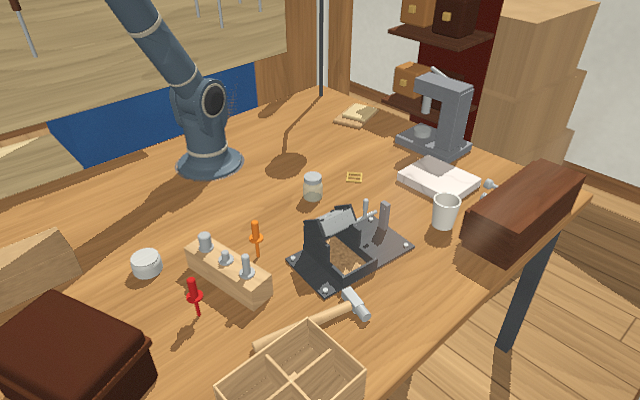

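View pics/side0.png

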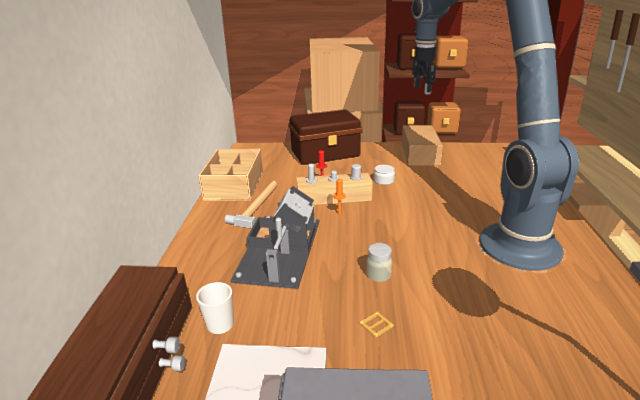

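The scene view shows the rack at (228,268), with the tall drift probably at (246,267), and the stand at (350,245) with the knob near (365,207). The side view shows the rack at (335,188), the drift at (311,173) and the knob at (279,235). The orange and red look-alikes are separate. Next I'll build a top-down map from the depth data.

```bash
cat > h.py <<'E'
import numpy as np,cv2
def cloud(f):
    K=np.array([[f["fx"],0,f["cx"]],[0,f["fy"],f["cy"]],[0,0,1]]);D=np.array(f["dist_coeffs"],float)
    h,w=f["range_z"].shape;u,v=np.meshgrid(np.arange(w),np.arange(h))
    n=cv2.undistortPoints(np.stack([u,v],-1).reshape(-1,1,2).astype(float),K,D).reshape(h,w,2)
    z=f["range_z"].astype(float);P=np.dstack([n*z[...,None],z])
    W=(P-f["t"])@f["R"]; W[z<=0]=np.nan
    return W
E
python3 - <<'E'
import pickle,numpy as np,cv2
from h import *
fs=pickle.load(open("f0.pkl","rb"))
X0,Y0,S=0.40,-0.40,1000
H=np.zeros((600,500));C=np.zeros((600,500,3),np.uint8)
out=[]
for n in("scene","side"):
    f=fs[n];W=cloud(f);p=W.reshape(-1,3);c=f["image"].reshape(-1,3)
    ok=np.isfinite(p[:,0])&(p[:,2]<.2);p=p[ok];c=c[ok]
    o=np.argsort(p[:,2]);p=p[o];c=c[o]
    img=np.zeros((600,400,3),np.uint8)
    r=((0.2-p[:,1])*1000).astype(int);q=((p[:,0]-0.35)*1000).astype(int) # rows: y from .2 down; cols x
    k=(r>=0)&(r<600)&(q>=0)&(q<400)
    for a,b,cc in zip(r[k],q[k],c[k]): cv2.rectangle(img,(int(b)-1,int(a)-1),(int(b)+1,int(a)+1),cc[::-1].tolist(),-1)
    out.append(img)
    b=np.isfinite(p[:,0])&(abs(p[:,2])<.004);print(n,np.median(p[b,2]))
cv2.imwrite("pics/top0.png",np.hstack(out))
E
```

```text
scene 0.0001525369016504709
side -0.0016092363620835287
```

View pics/top0.png

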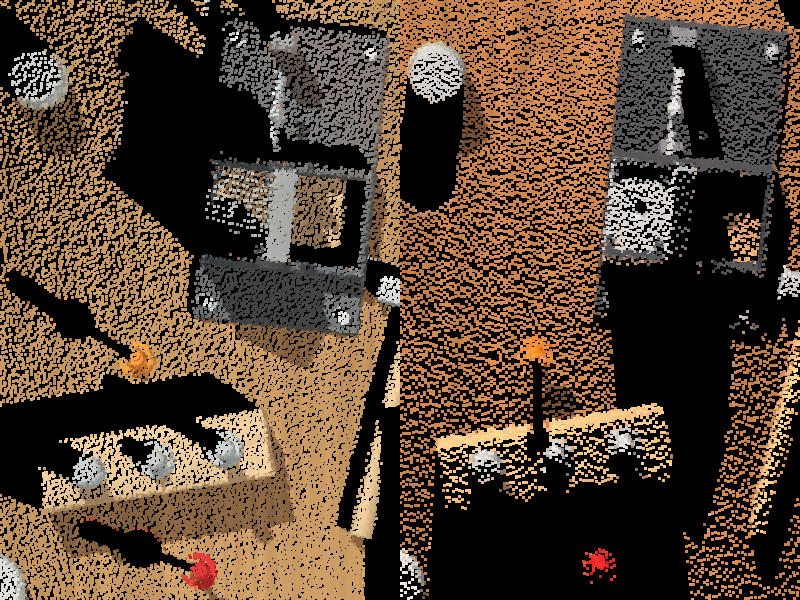

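The top-down map has the stand at yaw about -6°, the access hole near px (640,205) in the right panel, and the knob at the upper-right bar near (672,145). The rack's yaw is about +8°, with tools at (90,470), (158,460) and (228,450). Now I'll fit these.

```bash
cat > fit.py <<'E'
import pickle,numpy as np,cv2
from h import *
fs=pickle.load(open("f0.pkl","rb"))
P=[];C=[];N=[]
for i,n in enumerate(("scene","side")):
    W=cloud(fs[n]).reshape(-1,3);c=fs[n]["image"].reshape(-1,3).astype(int);ok=np.isfinite(W[:,0]);P.append(W[ok]);C.append(c[ok]);N.append(np.full(ok.sum(),i))
P=np.vstack(P);C=np.vstack(C);N=np.hstack(N)
sat=C.max(1)-C.min(1)
def box(x0,x1,y0,y1,z0,z1):return (P[:,0]>x0)&(P[:,0]<x1)&(P[:,1]>y0)&(P[:,1]<y1)&(P[:,2]>z0)&(P[:,2]<z1)
for v in (0,1,None):
    nv=(N==v) if v is not None else N>=0
    m=box(.53,.76,-.15,.19,.004,.013)&(sat<25)&nv
    print("stand",v,m.sum(),cv2.minAreaRect(P[m][:,:2].astype(np.float32)*1000))
    m=box(.36,.65,-.34,-.18,.060,.071)&(sat>35)&(C[:,0]-C[:,2]<140)&nv
    print("rack",v,m.sum(),cv2.minAreaRect(P[m][:,:2].astype(np.float32)*1000),np.median(P[m,2]))
    for cx,cy in((.44,-.268),(.508,-.255),(.577,-.245)):
        m=box(cx-.02,cx+.02,cy-.02,cy+.02,.078,.2)&(sat<40)&nv
        if m.sum():print(" tool",m.sum(),P[m,:].mean(0).round(4),P[m,2].max().round(4))
    m=box(.60,.65,.02,.18,.100,.14)&nv
    m&=P[:,1]>.055
    q=P[m];print(" knob",len(q),q.mean(0).round(4),q.min(0).round(4),q.max(0).round(4))
E
python3 fit.py
```

```text
stand 0 2770 ((658.6758422851562, 20.6334228515625), (301.8619079589844, 198.35365295410156), 83.68126678466797)
rack 0 1450 ((504.5968017578125, -259.98345947265625), (233.82022094726562, 68.99041748046875), 9.116896629333496) 0.06563965537947541
 tool 191 [ 0.4424 -0.2739  0.0983] 0.1108
 tool 68 [ 0.5084 -0.2616  0.0886] 0.0955
 tool 144 [ 0.5786 -0.2515  0.1043] 0.1238
 knob 67 [0.6276 0.084  0.1211] [0.6192 0.0783 0.1001] [0.6332 0.0945 0.1363]
stand 1 2029 ((664.4190673828125, 25.378524780273438), (300.36700439453125, 210.3170166015625), 84.15332794189453)
rack 1 557 ((504.825927734375, -257.2940673828125), (230.2586669921875, 77.22996520996094), 8.071722984313965) 0.06381339137484952
 tool 97 [ 0.4361 -0.2602  0.0958] 0.1081
 tool 32 [ 0.5051 -0.2519  0.0866] 0.0941
 tool 76 [ 0.5742 -0.2416  0.1016] 0.1207
 knob 76 [0.6243 0.0936 0.1187] [0.6183 0.0863 0.1007] [0.6321 0.0989 0.1339]
stand None 4799 ((664.0917358398438, 22.390304565429688), (306.4252014160156, 210.59207153320312), 84.08000183105469)
rack None 2007 ((504.3911437988281, -258.3346252441406), (233.43048095703125, 77.2269515991211), 8.603598594665527) 0.06516988412530825
 tool 288 [ 0.4403 -0.2693  0.0975] 0.1108
 tool 100 [ 0.5073 -0.2585  0.0879] 0.0955
 tool 220 [ 0.577  -0.2481  0.1033] 0.1238
 knob 143 [0.6258 0.0891 0.1199] [0.6183 0.0783 0.1001] [0.6332 0.0989 0.1363]
```

```bash
python3 - <<'E'
from plant import robot
import numpy as np,cv2,pickle
from math import pi,radians as r
print(robot.sense()["joint_pos"])
for n,p,o in[("knobA",[.625,.088,.2],[pi,0,r(-96)]),("knobB",[.625,.088,.2],[pi,0,r(84)]),
 ("dA",[.574,-.248,.2],[pi,0,r(8.6)]),("dB",[.574,-.248,.2],[pi,0,r(188.6)]),
 ("hA",[.53,0.0,.27],[pi,r(-35),r(-6)]),("hB",[.53,0.0,.27],[pi,r(35),r(174)]),("hd",[.58,-.0,.17],[pi,r(-35),r(-6)])]:
    q=robot.inverse_kinematics(p,o);print(n,None if q is None else np.round(q,2))
robot.grip(0.55)
robot.goto([.625,.088,.2],[pi,0,r(84)] if robot.inverse_kinematics([.625,.088,.2],[pi,0,r(-96)]) is None else [pi,0,r(-96)])
f=robot.grab_frame("wrist");pickle.dump(f,open("w1.pkl","wb"));cv2.imwrite("pics/w1.png",f["image"][:,:,::-1])
s=robot.sense();print(s["t"],s["tcp_pos"],s["tcp_rot"],(-f["R"].T@f["t"]).round(3))
E
```

```text
[ 1.26212361  0.46927535 -0.04858884  1.53340266  0.0240996   1.14098474
 -0.08229049]
knobA [ 0.54  0.69 -1.18  1.61  0.66  1.29  2.29]
knobB [ 0.35  0.52 -0.79  1.62  0.4   1.17 -0.64]
dA [ 0.53  0.41 -0.25  1.66  0.11  1.09 -1.18]
dB [ 0.9   0.51 -0.79  1.64  0.39  1.16  1.73]
hA [ 1.27 -0.15 -1.27  2.19 -0.16  0.4  -1.59]
hB [ 0.77 -0.08 -0.87  2.2   0.16  0.41  1.22]
hd [-0.07  0.15 -0.09  2.26  0.88  0.21 -2.65]
3.675 [0.62519832 0.087106   0.19980965] [ 3.14144865e+00 -4.49958545e-04 -1.67701608e+00] [0.617 0.016 0.365]
```

View pics/w1.png

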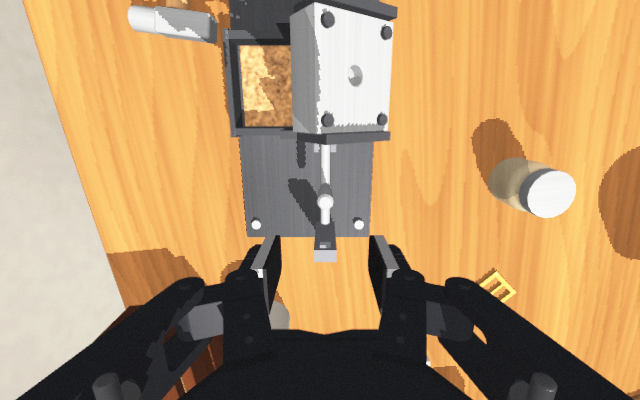

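The wrist view shows the knob top at (325,202), the access hole at (355,75), and plate screws at (256,224) and (359,224). I'll cast rays through these.

```bash
cat >> h.py <<'E'
def ray(f,u,v,z):
    K=np.array([[f["fx"],0,f["cx"]],[0,f["fy"],f["cy"]],[0,0,1]])
    n=cv2.undistortPoints(np.array([[[u,v]]],float),K,np.array(f["dist_coeffs"],float))[0,0]
    d=f["R"].T@np.array([n[0],n[1],1]);c=-f["R"].T@f["t"]
    return c+d*(z-c[2])/d[2]
E
python3 - <<'E'
import pickle
from h import *
f=pickle.load(open("w1.pkl","rb"));W=cloud(f)
im=f["image"]
# hole: centroid of the dark blob inside the bright face
g=cv2.cvtColor(im,cv2.COLOR_RGB2GRAY)
sub=g[60:92,340:372];m=(sub<185).astype(np.uint8);n,l,s,c=cv2.connectedComponentsWithStats(m);print(s.tolist(),c+[340,60])
for u,v,z in[(355,75,.1145),(325,201,.134),(256,224,.012),(359,224,.012)]:print(u,v,ray(f,u,v,z).round(4))
# head face plane from depth
q=W[30:115,325:380].reshape(-1,3);q=q[np.isfinite(q[:,0])&(q[:,2]>.09)&(q[:,2]<.145)];c=np.median(q,0)
q=q[:]
for _ in range(3):
    c=q.mean(0);n=np.linalg.svd(q-c)[2][2];n*=np.sign(n[2]);q=q[abs((q-c)@n)<.003]
print("face",len(q),c.round(4),n.round(3),"lean",np.degrees(np.arccos(n[2])),"yaw",np.degrees(np.arctan2(-n[1],-n[0])))
K=np.array([[f["fx"],0,f["cx"]],[0,f["fy"],f["cy"]],[0,0,1]])
m=((W[...,2]>.1)&(np.indices(g.shape)[0]>170)&(np.indices(g.shape)[0]<215)&(np.indices(g.shape)[1]>300)&(np.indices(g.shape)[1]<350)&(W[...,2]<.14))
print("knob",m.sum(),W[m].mean(0).round(4))
# plate left/right edges, yaw
m=(W[...,2]>.004)&(W[...,2]<.012)&(im.max(2).astype(int)-im.min(2)<20)&(np.indices(g.shape)[0]>140)&(np.indices(g.shape)[0]<237)&(np.indices(g.shape)[1]>235)&(np.indices(g.shape)[1]<378)
P=W[m];y=np.radians(-6)
R=np.array([[np.cos(y),-np.sin(y)],[np.sin(y),np.cos(y)]])
s=P[:,:2]@R
for a in np.arange(.06,.18,.02)+np.median(s[:,1])-.1:
    t=s[abs(s[:,1]-a)<.01]
    if len(t)>30:print(a.round(3),t[:,0].min().round(4),t[:,0].max().round(4))
print("ymax",np.percentile(s[:,1],99.5))
E
```

```text
[[0, 0, 32, 32, 850], [9, 6, 13, 20, 174]] [[355.42470588  75.37058824]
 [355.86781609  76.13218391]]
355 75 [ 0.5891 -0.0111  0.1145]
325 201 [0.624  0.0866 0.134 ]
256 224 [0.7214 0.1456 0.012 ]
359 224 [0.5867 0.1599 0.012 ]
face 4445 [ 0.5911 -0.0131  0.1168] [-0.572  0.06   0.818] lean 35.12434779948832 yaw -5.9943710858068275
knob 315 [0.6239 0.0849 0.1287]
0.131 0.5531 0.7167
0.151 0.5529 0.717
0.171 0.5535 0.7166
0.191 0.5539 0.7166
0.211 0.5533 0.717
0.231 0.5535 0.717
ymax 0.2390204303765425
```

```bash
python3 - <<'E'
from plant import robot
import numpy as np,cv2,pickle
from math import pi,radians as r
y=r(-6);ey=np.array([-np.sin(y),np.cos(y),0])
k=np.array([.6243,.0870,.110])
robot.goto([*k[:2],.2],[pi,0,r(-96)])
robot.move_straight(k,vel=.12)
robot.grip(0.0,60)
a=robot.sense();print(a["opening"],a["gripper_force"],a["tcp_pos"])
c=robot.move_straight(k+ey*.052,vel=.05,contact_N=14)
b=robot.sense();print(c,b["tcp_pos"],(b["tcp_pos"]-a["tcp_pos"])@ey,b["wrist_force"])
robot.sleep(.25)
robot.grip(.4)
p=robot.sense()["tcp_pos"];robot.move_straight([p[0],p[1],.20],vel=.2)
f=robot.grab_frame("wrist");pickle.dump(f,open("w2.pkl","wb"));g=robot.grab_frame("side");pickle.dump(g,open("s2.pkl","wb"))
print(robot.sense()["t"])
from h import *
W=cloud(g).reshape(-1,3);m=(W[:,2]>.1)&(W[:,2]<.14)&(abs(W[:,0]-.628)<.025)&(W[:,1]>.07)&(W[:,1]<.17);print("knob side",m.sum(),W[m].mean(0))
E
```

```text
-0.0012182445143675911 3.8624967940268107 [0.62519595 0.08764571 0.1121514 ]
False [0.63115033 0.13654648 0.11189188] 0.04925529172851467 [-0.53475905 -4.48476384  7.89094918]
7.9
knob side 83 [0.62827565 0.1316493  0.11872912]
```

```bash
python3 - <<'E'
import pickle
from h import *
f=pickle.load(open("w2.pkl","rb"));g=pickle.load(open("s2.pkl","rb"))
c=cv2.resize(g["image"][200:300,220:330],None,fx=4,fy=4,interpolation=cv2.INTER_NEAREST)
o=np.zeros((400,800,3),np.uint8);o[:,:]=0;o[:,:440]=c;o[:,440:]=f["image"][:,140:500];cv2.imwrite("pics/v2.png",o[:,:,::-1])
E
```

```text
(no output)
```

View pics/v2.png

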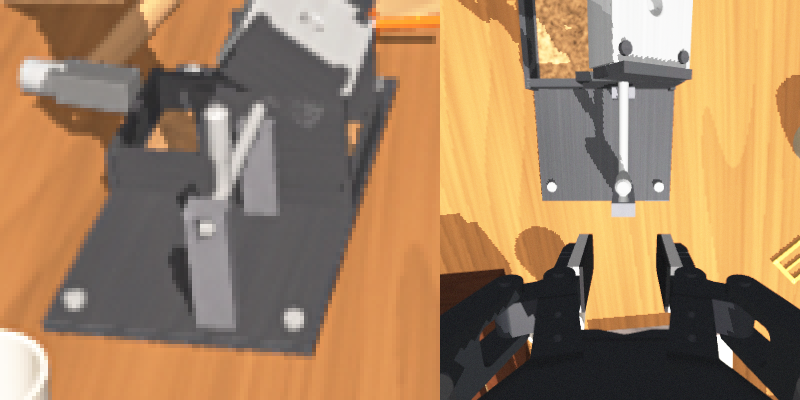

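```bash
python3 - <<'E'
import pickle
from h import *
f=pickle.load(open("w2.pkl","rb"));y=np.radians(-6)
R=np.array([[np.cos(y),-np.sin(y)],[np.sin(y),np.cos(y)]])
for fn,u,v in(("w1.pkl",325,201),("w2.pkl",323,187)):
    f=pickle.load(open(fn,"rb"));W=cloud(f)
    p=ray(f,u,v,.134);i=np.indices(W.shape[:2]);m=(abs(i[0]-v)<15)&(abs(i[1]-u)<15)&(W[...,2]>.128)&(W[...,2]<.14)
    print(p.round(4),p[:2]@R,W[m].mean(0).round(4),W[m][:,:2].mean(0)@R)
    c=W[m][:,:2]@R;print(c.min(0),c.max(0))
E
```

```text
[0.624  0.0866 0.134 ] [0.61152827 0.1513676 ] [0.624  0.0863 0.1336] [0.61157245 0.15103542]
[0.6047198  0.14495069] [0.61836644 0.15866887]
[0.628  0.1255 0.134 ] [0.61142928 0.19040528] [0.6281 0.1247 0.1339] [0.61167193 0.18963456]
[0.60480497 0.183375  ] [0.61811622 0.19694521]
```

```bash
python3 - <<'E'
from plant import robot
import numpy as np,cv2,pickle
from math import pi,radians as r
y=r(-6);ey=np.array([-np.sin(y),np.cos(y),0]);O=[pi,0,r(-96)]
k=np.array([.6283,.1253,.112])
robot.grip(0.0,60);s=robot.sense();print("air",s["opening"],s["gripper_force"])
p=k-ey*.030
robot.move_straight([p[0],p[1],.16],vel=.2)
robot.move_straight(p,vel=.12)
c=robot.move_straight(k-ey*.008,vel=.04,contact_N=8)
b=robot.sense();print(c,b["tcp_pos"],(b["tcp_pos"]-k)@ey,b["wrist_force"])
robot.sleep(.2);p=b["tcp_pos"]-ey*.006;robot.move_straight(p,vel=.1)
robot.move_straight([p[0],p[1],.2],vel=.2)
f=robot.grab_frame("wrist");pickle.dump(f,open("w3.pkl","wb"));print(robot.sense()["t"])
from h import *
W=cloud(f);R=np.array([[np.cos(y),-np.sin(y)],[np.sin(y),np.cos(y)]])
m=(W[...,2]>.128)&(W[...,2]<.14)&(abs(W[...,0]-.628)<.02)&(abs(W[...,1]-.128)<.02);c=W[m][:,:2]@R;print(len(c),c.mean(0),c.min(0),c.max(0))
E
```

```text
air 0.00026850077446659857 0.0
False [0.62751396 0.11798188 0.11227748] -0.007360195316728682 [-0.06427565  1.13344065  1.59099295]
11.1083
216 [0.61158926 0.18917211] [0.6049699  0.18344233] [0.61786392 0.19685128]
```

```bash
python3 - <<'E'
import pickle
from h import *
a=pickle.load(open("w2.pkl","rb"));f=pickle.load(open("w3.pkl","rb"))
for n,f in(("w2",a),("w3",f)):
    W=cloud(f);i=np.indices(W.shape[:2]);m=(W[...,2]>.15)&(i[0]>200);
    print(n,(-f["R"].T@f["t"]).round(3),"min z",np.nanpercentile(W[m][:,2],[0,.5,2,5,20]).round(4),"first row",i[0][m].min())
    r=i[0][m].min()
    for rr in range(r,r+80,8):
        q=W[rr][m[rr]];
        if len(q):print(rr,q.min(0).round(3),q.max(0).round(3))
c=np.hstack([a["image"][180:,140:500],f["image"][180:,140:500]]);cv2.imwrite("pics/v3.png",c[:,:,::-1])
from plant import robot;print(robot.sense()["tcp_pos"])
E
```

```text
w2 [0.621 0.068 0.364] min z [0.2218 0.2307 0.2423 0.2596 0.2801] first row 234
234 [0.604 0.124 0.224] [0.65  0.13  0.229]
242 [0.604 0.124 0.225] [0.65  0.134 0.238]
250 [0.597 0.124 0.222] [0.657 0.14  0.247]
258 [0.597 0.124 0.224] [0.657 0.144 0.255]
266 [0.597 0.123 0.225] [0.658 0.148 0.262]
274 [0.596 0.121 0.23 ] [0.658 0.15  0.271]
282 [0.578 0.12  0.239] [0.676 0.15  0.276]
290 [0.576 0.12  0.246] [0.678 0.149 0.28 ]
298 [0.574 0.118 0.251] [0.68  0.15  0.291]
306 [0.572 0.118 0.258] [0.682 0.149 0.294]
w3 [0.618 0.041 0.364] min z [0.2253 0.2328 0.2469 0.2664 0.2834] first row 233
233 [0.618 0.099 0.225] [0.631 0.101 0.227]
241 [0.618 0.099 0.235] [0.631 0.101 0.237]
249 [0.611 0.099 0.235] [0.638 0.106 0.245]
257 [0.612 0.099 0.243] [0.638 0.106 0.253]
265 [0.612 0.098 0.251] [0.638 0.106 0.262]
273 [0.596 0.096 0.259] [0.652 0.104 0.27 ]
281 [0.591 0.095 0.258] [0.658 0.108 0.275]
289 [0.588 0.095 0.258] [0.662 0.112 0.279]
297 [0.583 0.092 0.259] [0.665 0.116 0.289]
305 [0.58  0.092 0.258] [0.669 0.12  0.294]
[0.62611794 0.11114747 0.1982754 ]
```

View pics/v3.png

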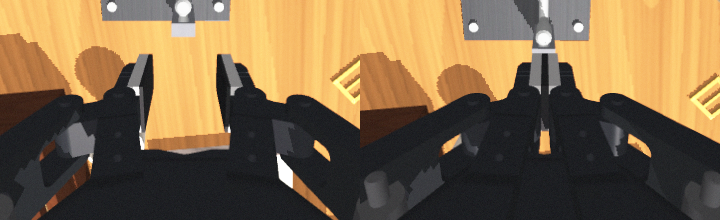

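The wrist depth shows the fingertips about 23 mm behind the reported TCP. That explains why the closed fingers only dragged the bolt by rubbing the knob's top. I'll correct for that offset, grip the knob properly and confirm the end stop.

```bash
python3 - <<'E'
from plant import robot
import numpy as np,cv2,pickle
from math import pi,radians as r
y=r(-6);ey=np.array([-np.sin(y),np.cos(y),0])
k=np.array([.6283,.1253,.080])
robot.grip(0.5)
robot.move_straight([*k[:2],.17],vel=.2)
print(robot.move_straight(k,vel=.1,contact_N=10))
robot.grip(0.0,50)
a=robot.sense();print(a["opening"],a["gripper_force"],a["tcp_pos"])
c=robot.move_straight(k+ey*.012,vel=.04,contact_N=14)
b=robot.sense();print(c,b["tcp_pos"],(b["tcp_pos"]-a["tcp_pos"])@ey,b["wrist_force"])
robot.sleep(.25)
robot.grip(.5)
p=robot.sense()["tcp_pos"];robot.move_straight([p[0],p[1],.18],vel=.25)
f=robot.grab_frame("wrist");pickle.dump(f,open("w4.pkl","wb"));print(robot.sense()["t"])
from h import *
W=cloud(f);R=np.array([[np.cos(y),-np.sin(y)],[np.sin(y),np.cos(y)]])
m=(W[...,2]>.128)&(W[...,2]<.14)&(abs(W[...,0]-.628)<.02)&(abs(W[...,1]-.128)<.02);c=W[m][:,:2]@R;print(len(c),c.mean(0),c.min(0),c.max(0))
E
```

```text
False
0.1415346881672211 48.779604904702865 [0.62904515 0.12540568 0.08077794]
True [0.62896337 0.12509466 0.08075382] -0.00031785983831210716 [-1.63453087 -1.87577026  5.17378291]
14.8083
254 [0.61159118 0.18925659] [0.60490167 0.18341636] [0.6182939  0.19682719]
```

```bash
cat >> h.py <<'E'
from math import pi,radians as r
from scipy.spatial.transform import Rotation as Ro
ST=np.array([.6095,-.0138,0]);YS=r(-6)
RH=(Ro.from_euler('z',YS)*Ro.from_euler('y',-r(35))).as_matrix()  # head axes in world
HO=ST+[0,0,.085]
def head(z,x=0,y=0): return HO+RH@np.array([x,y,z])
def orient(phi): # tool z = -head z, turned phi about it
    return (Ro.from_matrix(RH)*Ro.from_euler('z',phi)*Ro.from_euler('x',pi)).as_euler('xyz')
DR=np.array([.5742,-.2482])
E
python3 - <<'E'
from plant import robot
from h import *
print(RH[:,2],head(.036))
for d in range(-180,180,20):
    L=[robot.inverse_kinematics(head(z),orient(r(d))) for z in(.13,.09,.05)]
    print(d,[None if q is None else np.round(q,2).tolist() for q in L])
for d in (8.6,98.6,188.6,-81.4,):
    q=robot.inverse_kinematics([*DR,.061],[pi,0,r(d)]);print("d",d,None if q is None else np.round(q,2).tolist())
E
```

```text
[-0.57043432  0.05995506  0.81915204] [ 0.58896436 -0.01164162  0.11448947]
-180 [[0.6, 0.08, -0.78, 2.3, 0.84, 0.28, 0.55], [0.25, 0.16, -0.43, 2.3, 1.14, 0.23, 0.25], [0.84, 0.48, -1.17, 2.26, 1.58, 0.58, -0.05]]
-160 [[0.75, 0.1, -0.94, 2.29, 0.9, 0.3, 0.85], [0.24, 0.15, -0.41, 2.3, 1.13, 0.23, 0.61], [0.84, 0.48, -1.17, 2.26, 1.58, 0.58, 0.3]]
-140 [[0.83, 0.12, -1.02, 2.29, 0.94, 0.31, 1.17], [0.46, 0.18, -0.66, 2.29, 1.21, 0.28, 0.9], [0.84, 0.48, -1.17, 2.26, 1.58, 0.58, 0.65]]
-120 [[0.91, 0.14, -1.11, 2.29, 0.98, 0.33, 1.48], [0.61, 0.21, -0.82, 2.29, 1.26, 0.32, 1.21], [0.35, 0.27, -0.54, 2.28, 1.51, 0.27, 0.95]]
-100 [[0.98, 0.16, -1.2, 2.28, 1.03, 0.36, 1.79], [0.72, 0.24, -0.96, 2.28, 1.3, 0.36, 1.53], [0.53, 0.32, -0.76, 2.27, 1.53, 0.35, 1.31]]
-80 [[1.03, 0.19, -1.26, 2.28, 1.07, 0.38, 2.11], [0.82, 0.28, -1.08, 2.28, 1.34, 0.41, 1.86], [0.67, 0.36, -0.93, 2.27, 1.55, 0.42, 1.67]]
-60 [[1.07, 0.21, -1.31, 2.28, 1.1, 0.4, 2.43], [0.9, 0.33, -1.18, 2.28, 1.38, 0.47, 2.19], [0.77, 0.42, -1.06, 2.26, 1.56, 0.5, 2.03]]
-40 [None, [0.96, 0.38, -1.28, 2.27, 1.41, 0.53, 2.52
[... 722 characters left out ...]
, 2.29, 1.21, 0.28, -1.2], [0.33, 0.27, -0.52, 2.28, 1.51, 0.27, -1.49]]
120 [[0.59, 0.08, -0.77, 2.3, 0.84, 0.28, -0.49], [0.25, 0.16, -0.43, 2.3, 1.14, 0.23, -0.79], [0.84, 0.48, -1.17, 2.26, 1.58, 0.58, -1.1]]
140 [[0.44, 0.07, -0.61, 2.3, 0.79, 0.27, -0.11], [0.25, 0.16, -0.43, 2.3, 1.14, 0.23, -0.45], [0.84, 0.48, -1.17, 2.26, 1.58, 0.58, -0.75]]
160 [[0.27, 0.05, -0.44, 2.31, 0.75, 0.26, 0.27], [0.25, 0.16, -0.43, 2.3, 1.14, 0.23, -0.1], [0.84, 0.48, -1.17, 2.26, 1.58, 0.58, -0.4]]
d 8.6 [-0.36, 0.84, 1.11, 1.83, -0.87, 1.05, -0.33]
d 98.6 [0.66, 0.59, -0.45, 1.77, 0.32, 0.86, 0.22]
d 188.6 [0.92, 0.71, -0.85, 1.75, 0.63, 0.98, 1.54]
d -81.4 [-0.36, 0.84, 1.11, 1.83, -0.87, 1.05, -1.9]
```

```bash
python3 - <<'E'
from plant import robot
from h import *
import pickle
O=[pi,0,r(-171.4)]
robot.goto([*DR,.17],O)
f=robot.grab_frame("wrist");W=cloud(f);d=np.linalg.norm(W[...,:2]-DR,axis=2)
m=(W[...,2]>.112)&(W[...,2]<.13)&(d<.03);c=W[m];print("top",m.sum(),c.mean(0).round(4),c.min(0).round(4),c.max(0).round(4))
pickle.dump(f,open("w5.pkl","wb"))
p=(c.min(0)+c.max(0))[:2]/2
if m.sum()<40 or np.linalg.norm(p-DR)>.012: raise SystemExit("check")
print("grasp at",p)
robot.move_straight([*p,.061],vel=.12,contact_N=10)
print(robot.sense()["tcp_pos"])
robot.grip(0.0,100);s=robot.sense();print(s["opening"],s["gripper_force"],s["tcp_pos"])
robot.move_straight([*p,.27],vel=.2)
robot.goto(head(.20),orient(r(-90)))
s=robot.sense();print(s["t"],s["opening"],s["joint_pos"])
for n in("wrist","scene","side"):
    f=robot.grab_frame(n);pickle.dump(f,open(n+"6.pkl","wb"))
    if n=="wrist":cv2.imwrite("pics/w6.png",f["image"][:,:,::-1])
E
```

```text
top 428 [ 0.5716 -0.249   0.1211] [ 0.5641 -0.2576  0.112 ] [ 0.5818 -0.2403  0.1243]
grasp at [ 0.57293874 -0.24894944]
[ 0.57369497 -0.24895354  0.06185833]
0.1868394153174964 97.57497296668589 [ 0.57356373 -0.24908407  0.06204435]
19.9417 0.18395664244988505 [ 0.0753337  -0.12407575 -0.24224272  2.30869384  0.35079128  0.38331252
  2.57416036]
```

View pics/w6.png

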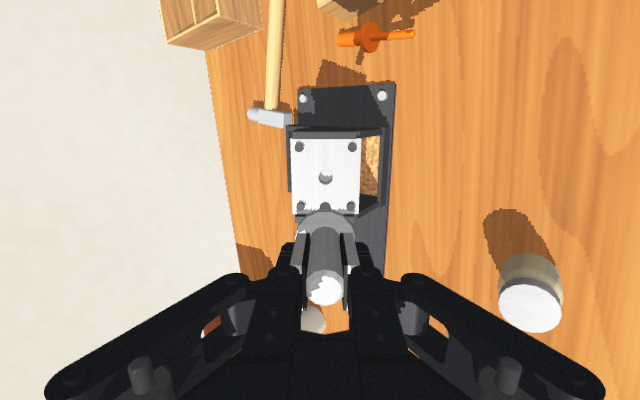

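The wrist view shows the drift held along the tool: handle end at (325,290), collar at (325,228), tip at (325,207) and access hole at (326,178). Next I'll measure the shank axis in head coordinates from all three clouds.

```bash
python3 - <<'E'
import pickle
from h import *
from plant import robot
s=robot.sense();q=RH.T@(s["tcp_pos"]-HO);print("tcp in head",q.round(4),"rot vs",s["tcp_rot"],orient(r(-90)))
for n in("wrist","scene","side"):
    f=pickle.load(open(n+"6.pkl","rb"));W=cloud(f);L=(W-HO)@RH;c=RH.T@(-f["R"].T@f["t"]-HO)
    sat=f["image"].max(2).astype(int)-f["image"].min(2)
    rad=np.hypot(L[...,0],L[...,1])
    print(n,"cam in head",c.round(3))
    for z in np.arange(.13,.275,.008):
        m=(abs(L[...,2]-z)<.004)&(rad<.024)
        if m.sum()>3:
            p=L[m];print("  z%.3f n%d"%(z,m.sum()),"x",p[:,0].min().round(4),p[:,0].max().round(4),"y",p[:,1].min().round(4),p[:,1].max().round(4),"mean",p[:,:2].mean(0).round(4))
    m=(rad<.02)&(L[...,2]>.1)&(L[...,2]<.3);print("  zmin",np.sort(L[m][:,2])[:5].round(4))
f=pickle.load(open("wrist6.pkl","rb"));im=cv2.cvtColor(f["image"],cv2.COLOR_RGB2GRAY)
# hole/tip pixels relative
K=np.array([[f["fx"],0,f["cx"]],[0,f["fy"],f["cy"]],[0,0,1]])
for p in(head(.036),head(.145),head(.145,.005),head(.145,-.005)):
    print(cv2.projectPoints(p.reshape(1,1,3),cv2.Rodrigues(f["R"])[0],f["t"],K,np.array(f["dist_coeffs"],float))[0].ravel().round(1))
sub=im[168:188,314:338];m=(sub<170).astype(np.uint8);a,l,st,ce=cv2.connectedComponentsWithStats(m);print(st.tolist(),(ce+[314,168]).round(1).tolist())
E
```

```text
tcp in head [ 0.0011 -0.0004  0.1993] rot vs [-2.53121422e+00  4.56771849e-04 -1.67727071e+00] [-2.53072742e+00 -2.22044605e-16 -1.67551608e+00]
wrist cam in head [ 0.    -0.071  0.365]
  z0.146 n11 x -0.0039 0.004 y -0.0042 -0.0017 mean [-0.0001 -0.0033]
  z0.154 n32 x -0.0039 0.0039 y -0.0046 -0.0018 mean [ 0.0002 -0.0035]
  z0.162 n28 x -0.0037 0.0038 y -0.0048 -0.0024 mean [ 0.     -0.0038]
  z0.202 n18 x -0.0129 0.0155 y -0.0173 -0.009 mean [ 0.0003 -0.0154]
  z0.210 n1039 x -0.0177 0.0178 y -0.0177 -0.0005 mean [ 0.0001 -0.0105]
  z0.218 n157 x -0.0079 0.0086 y -0.0092 -0.002 mean [ 0.0003 -0.0071]
  z0.226 n274 x -0.0184 0.0197 y -0.0119 -0.0034 mean [ 0.0005 -0.0082]
  z0.234 n575 x -0.0211 0.0218 y -0.012 -0.0032 mean [ 0.0005 -0.0085]
  z0.242 n703 x -0.0211 0.022 y -0.0121 -0.0031 mean [ 0.0003 -0.0084]
  z0.250 n798 x -0.0213 0.022 y -0.0121 0.0105 mean [ 0.0002 -0.0084]
  z0.258 n2071 x -0.0185 0.0183 y -0.0124 0.0114 mean [ 0.0003 -0.0029]
  z0.266 n827 x -0.0207 0.0209 y -0.0148 0.0118 mean [-0.0002 -0.0086]
  z0.274 n879 x -0.0228 0.0206 y -0.0145 0.0108 mean [-0.0002
[... 1974 characters left out ...]
 -0.0114 0.0151 y 0.003 0.0117 mean [0.0011 0.0082]
  z0.226 n46 x -0.0199 0.0207 y 0.0042 0.0156 mean [0.0009 0.009 ]
  z0.234 n61 x -0.0201 0.0221 y -0.0035 0.0137 mean [0.0016 0.0085]
  z0.242 n55 x -0.0215 0.0219 y -0.0055 0.0135 mean [0.0022 0.0085]
  z0.250 n61 x -0.0204 0.0218 y -0.0018 0.0144 mean [0.0001 0.009 ]
  z0.258 n65 x -0.0216 0.0224 y -0.0089 0.0137 mean [0.0005 0.0072]
  z0.266 n41 x -0.023 0.0227 y -0.01 0.0148 mean [-0.0021  0.0092]
  z0.274 n43 x -0.0236 0.0239 y -0.0128 0.0146 mean [0.0017 0.0082]
  zmin [0.1437 0.1452 0.1458 0.1462 0.1464]
[324.9 176.6]
[325.  205.2]
[318.8 205.2]
[331.2 205.2]
[[0, 0, 24, 20, 385], [5, 6, 13, 11, 95]] [[325.7, 177.1], [324.7, 179.0]]
```

```bash
python3 - <<'E'
from plant import robot
from h import *
import pickle
def st(t):
    s=robot.sense();print(t,round(s["t"],2),(RH.T@(s["tcp_pos"]-HO)).round(4),"F head",(RH.T@s["wrist_force"]).round(1),s["opening"].round(3))
st("pre")
c=robot.move_straight(head(.082),vel=.09,contact_N=8);st(("ins",c))
if c: raise SystemExit
c=robot.move_straight(head(.060),vel=.03);st(("push",c))
c=robot.move_straight(head(.0505),vel=.04);st(("push2",c))
robot.sleep(.3)
for n in("wrist","scene"):
    f=robot.grab_frame(n);pickle.dump(f,open(n+"7.pkl","wb"))
    if n=="scene":cv2.imwrite("pics/s7.png",cv2.resize(f["image"][160:310,260:440],None,fx=3,fy=3)[:,:,::-1])
E
```

```text
Traceback (most recent call last):
AttributeError: 'float' object has no attribute 'round'
```

```bash
python3 - <<'E'
from plant import robot
from h import *
import pickle
def st(t):
    s=robot.sense();print(t,round(s["t"],2),(RH.T@(s["tcp_pos"]-HO)).round(4),"F head",(RH.T@s["wrist_force"]).round(1),round(s["opening"],3))
st("pre")
c=robot.move_straight(head(.082),vel=.09,contact_N=8);st(("ins",c))
if c: raise SystemExit
c=robot.move_straight(head(.060),vel=.03);st(("push",c))
c=robot.move_straight(head(.0505),vel=.04);st(("push2",c))
robot.sleep(.3)
for n in("wrist","scene"):
    f=robot.grab_frame(n);pickle.dump(f,open(n+"7.pkl","wb"))
    if n=="scene":cv2.imwrite("pics/s7.png",cv2.resize(f["image"][160:310,260:440],None,fx=3,fy=3)[:,:,::-1])
E
```

```text
pre 20.09 [ 0.0011 -0.0004  0.1993] F head [ 0.   0.2 -1.2] 0.185
('ins', False) 21.55 [ 0.     -0.0001  0.0819] F head [-0.4 -0.  -1.2] 0.184
('push', False) 22.43 [0.     0.0001 0.0601] F head [-0.6  0.4 -2.1] 0.185
('push2', False) 22.82 [-0.      0.0001  0.0506] F head [-0.9 -0.1 -0.5] 0.182
```

View pics/s7.png

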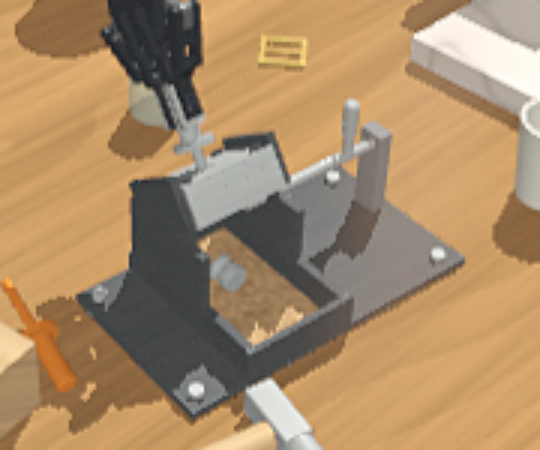

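The crop shows the die lying in the tray at (230,272), the drift through the head and the bolt tail in the keeper. Now I'll withdraw the drift and put it back in the rack.

```bash
python3 - <<'E'
from plant import robot
from h import *
import pickle
O=[pi,0,r(-171.4)];p=[.5732,-.2490]
robot.move_straight(head(.20),vel=.12)
robot.goto([*p,.27],O)
s=robot.sense();print(s["t"],s["tcp_pos"],s["tcp_rot"])
robot.move_straight([*p,.15],vel=.15)
f=robot.grab_frame("side");g=robot.grab_frame("scene")
ax=np.array(p)
for n,f in(("side",f),("scene",g)):
    W=cloud(f);m=(np.hypot(W[...,0]-ax[0],W[...,1]-ax[1])<.012)
    for z in(.105,.12,.14):
        k=m&(abs(W[...,2]-z)<.008);print(n,z,k.sum(),W[k].mean(0).round(4))
c=robot.move_straight([*p,.068],vel=.1,contact_N=6)
print(c,robot.sense()["tcp_pos"])
if not c:
    c=robot.move_straight([*p,.060],vel=.03,contact_N=3)
    print(c,robot.sense()["tcp_pos"],robot.sense()["t"])
E
```

```text
25.6667 [ 0.57317312 -0.2471528   0.26935327] [ 3.14002398e+00 -1.60535050e-04 -2.98858533e+00]
side 0.105 13 [ 0.5746 -0.2464  0.1038]
side 0.12 14 [ 0.5758 -0.2453  0.119 ]
side 0.14 13 [ 0.5751 -0.2434  0.1402]
scene 0.105 19 [ 0.5775 -0.2507  0.1062]
scene 0.12 23 [ 0.5768 -0.2505  0.1202]
scene 0.14 16 [ 0.5768 -0.2505  0.1378]
False [ 0.57383828 -0.24915769  0.06864662]
True [ 0.57411685 -0.249305    0.06202299] 27.975
```

Seated at the same height it was picked from. I'll release, back away and check.

```bash
python3 - <<'E'
from plant import robot
from h import *
p=robot.sense()["tcp_pos"]
robot.grip(.5);robot.sleep(.2)
robot.move_straight([p[0],p[1],.25],vel=.2)
robot.goto([.45,-.40,.3],[pi,0,r(-171.4)])
robot.sleep(.3)
f=robot.grab_frame("scene");g=robot.grab_frame("side")
W=cloud(g).reshape(-1,3);m=(np.hypot(W[:,0]-.574,W[:,1]+.248)<.02)&(W[:,2]>.078)&(W[:,2]<.18);print("drift",m.sum(),W[m].mean(0).round(4),W[m][:,2].max())
a=cv2.resize(f["image"][180:310,180:440],None,fx=2.9,fy=2.9);print(a.shape)
cv2.imwrite("pics/end.png",a[:,:,::-1]);s=robot.sense();print(s["t"],s["wrist_force"])
E
```

```text
drift 81 [ 0.5749 -0.2422  0.1012] 0.12218017336128037
(377, 754, 3)
30.875 [-0.11214004  0.46910928 -0.18974078]
```

View pics/end.png

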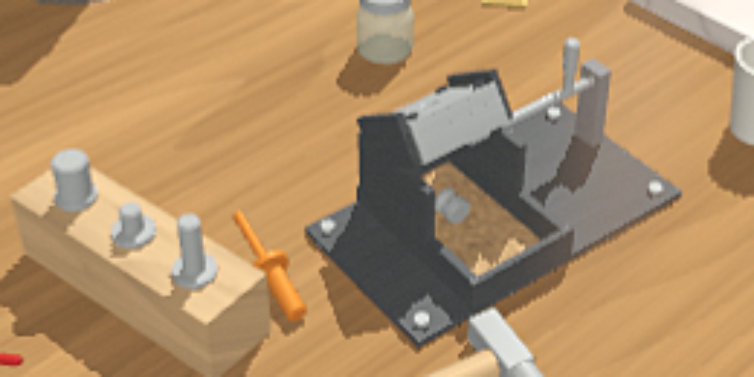

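The crop shows the drift upright in the hole at (193,245) with its collar seated, the die in the tray at (453,205), and the bolt tail in the keeper at (592,90). The orange look-alike had already toppled by the frame taken at t = 7.9 s, before the arm went near the rack. Handing in.

```bash
python3 -c "
from plant import robot
print(robot.close_job())"
```

```text
the job is handed in; nothing more can be done
None
```

The job is handed in at about 31 s: bolt home in the outer keeper, die in the catch tray, and drift upright in its rack hole. The orange look-alike, which stood upright at the start, had toppled by 7.9 s for a reason I did not establish; it is not among the judged bystanders.

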